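# Stack screw cartons in the tilted bench rack

### The arm

A 6-joint arm with a two-finger parallel gripper is mounted at the origin on the work surface. World frame = base frame: x ahead of the robot, y to its left, z up, the work surface at z = 0. Lengths are in mm, angles in rad, forces in N, time in s.
With the tool pointing down it reaches from about 275 to 750 mm from the base axis. Payload 10.2 kg.
Tool frame: the origin (TCP) lies on the centre line of the jaws, within the pads' length; the fingertips stand 17 mm ahead of it and the grasp point (between the pads) lies 2 mm behind it (ctrl.tip_extent is the distance from the TCP to the fingertips, in mm); z points along the fingers, y is the line along which they close (so a half turn about z gives the same grasp; the last joint's range is limited). The gripper opens to 85 mm and grips with 20 to 120 N. Pads are 22 mm wide; open, the fingers measure 114 mm over their backs; the gripper's body (76 mm by 85 mm) begins 54 mm behind the grasp point. The pads swing forward as they close: fully open they stand 13 mm farther back than shut.
Start: joints at [-1.419, 0.313, 1.498, -0, 1.331, -0.223], TCP at [192.183, -488.566, 224.294] pointing down, gripper open.
Joint ranges: [-2.94, 2.94], [-0.97, 2.17], [0.19, 2.56], [-1.23, 4.37], [0.02, 3.11], [-2.88, 2.88]. Speed limits (rad/s): [2.39, 2.39, 3.01, 3.14, 3.14, 3.14].

### API

Orientations are given as a unit quaternion [w, x, y, z].
In Python, from rig import sensors, capture, ctrl, cut_out, place_of gives the robot as it stands.
- The arm moves only by the shell command python3 -m jog 'ROWS' [FORCE]. ROWS is JSON, a list of rows, each a list of 3 entries, a list of its own where there are three numbers: the shift along the world's x, y, z in mm, then the turn, a rotation vector about the world's x, y, z in degrees, then the closure, from 0 (fully open) to 1 (shut). A call has exactly 8 rows; each row is the pose to reach, as a shift and turn from the pose commanded when the call began; what a row does not reach only later rows make up. A row lasts 1/12 s, in which the tool goes at most 41.7 mm and 7.16 degrees, less where a joint would pass 70% of its speed; a pose out of reach is approached as far as the arm can. A call with a gripper value outside its range is refused whole. The fingers move at their own pace and stop on an object; FORCE is the grip in N (left out, the last holds). Time passes only in rows, so rows that repeat a pose let the fingers close, or fill a call up. It gives the time, the measured TCP pose, the force and the opening at its end, in the units of the state.
- sensors.sense(): the state, without advancing time (a new reading comes with each control period).
- capture(name): name is "side" or "top"; returns a dict with "color" (384x512x3 uint8, blue, green, red), "z_map" (384x512 float32, mm along the optical axis (not along the pixel's ray), 0 where there is no reading), "camera_matrix" (3x3 intrinsics, pixels), "R" (3x3) and "t" (3): a world point X has camera coordinates R X + t. Camera axes: x right, y down, z forward; pixel columns grow to the right and rows downward; lengths in mm; the calibration is good to about 2 mm. A picture is of the moment at which its call begins.
- ctrl.finish_job(): hands the job in, once; it reports no verdict.
Trained networks look in a picture, given as the dict that the camera call returned (one of the last four; its "shot" number tells which), for a name from the list of things; names that differ only in an ending like _2 or _b are one class to them, and where a whole thing is asked for, a point or a joint stands for the part that bears it (a point fixed in the world has none). Each returns a list of dicts, best first, with "p" (0 to 1); they miss things now and then, are a little off and sometimes report something else, mostly with a low value. They report only what shows in the picture. A call takes as long as a camera call. They do not tell look-alikes from the thing itself.
- cut_out(picture, query): "region" (384x512 bool, what is visible of it) and "box" ([left, top, right, bottom] in pixels, round what is visible of it).
- place_of(picture, query): "centre" ([row, column] in pixels: a listed point, or the origin of a listed thing).
The state is a dict: "time_s": time; "joints": joint angles; "dq": joint speeds; "tau": joint torques, N m; "eef_pos": TCP position; "ee_rot": TCP orientation; "force": force on the tool from outside, world axes, zero at the start; "wrist_torque": the same for the moment, N m; "grip_width": opening from 0.0 (shut) to 1.0 (fully open).
Only numpy, scipy, OpenCV 4.12 (cv2) and the standard library are available. Lean on these libraries where they do the work, as an engineer would, in place of code of your own. Each camera call takes 0.05 s, during which the arm holds its last target. There are 200 camera calls.

### The job

Put away two screw cartons in the tilted wooden rack: lay the blue carton flat on the sloping bed, in the middle of its width and with one end back against the grey stop, then lay the red carton squarely on top of it, its end also back against the stop. Let go of both, and leave the green and yellow cartons where they are.

Things in the scene. Friction and masses are not known exactly. Their poses are not given: they have to be found in the camera images.
- bed_corner (a point): Mid-width of the inner corner of the tilted rack, where the bed's top face meets the stop's face, about 45 mm above the bench. x runs up the bed, away from the stop; y along the stop; z square to the bed, along the stop's face. A carton end-on against the stop has its centre at x = 45 mm, and z = 25 mm on the bed, z = 75 mm on top of another.
- rack: Tilted plywood rack, fixed. A pale bed (125 mm long, 160 mm wide, no side walls) slopes 18 degrees down towards the robot's side, to a grey stop board (105 mm high, 160 mm wide, 12 mm thick) that stands square to it, so leans 18 degrees towards the robot. Origin on the bench under the inner corner; z up, x level, away from the stop. Its heading varies by run.
- blue_mid (a point): Centre (half-way up) of the blue cardboard screw carton: a closed box 90 mm long (its own x), 56 mm wide (its own y), 50 mm high (z up), with a blue lid and blue ends, plain brown sides, about 0.35 kg. It starts flat on the bench; the two ends are alike, so it may be turned end for end.
- red_mid (a point): Centre (half-way up) of the red cardboard screw carton: a closed box 90 mm long (its own x), 56 mm wide (its own y), 50 mm high (z up), with a red lid and red ends, plain brown sides, about 0.35 kg. It starts flat on the bench; the two ends are alike, so it may be turned end for end.
- green_mid (a point): Centre (half-way up) of the green cardboard screw carton: a closed box 90 mm long (its own x), 56 mm wide (its own y), 50 mm high (z up), with a green lid and green ends, plain brown sides, about 0.35 kg. It starts flat on the bench; the two ends are alike, so it may be turned end for end. A bystander.
- yellow_mid (a point): Centre (half-way up) of the yellow cardboard screw carton: a closed box 90 mm long (its own x), 56 mm wide (its own y), 50 mm high (z up), with a yellow lid and yellow ends, plain brown sides, about 0.35 kg. It starts flat on the bench; the two ends are alike, so it may be turned end for end. A bystander.
- blue: the same blue carton, at the centre of its underside
- red: the same red carton, at the centre of its underside
There are look-alikes about, which are no part of the job. What is shaped like the red but white is not meant.

How it is judged:
By the outcome, as a careful person would: the job done as asked, in the order asked, and still so for the second after the job is handed in, with the robot touching nothing.
It also fails if it takes over 56 s, if anything falls off the work surface, if the arm or the gripper's body presses on something with over 40 N, if the wrist force passes 120 N, or if a joint passes its speed limit or range.

## Working session

There is one attempt and no reset: what is moved stays moved. The work goes in short steps, Python scripts to look and compute and a shell command to move; the robot and the scene stay as the last step left them, time stands still between calls to the robot, and variables do not carry over. Pictures are saved under pics/ and viewed, on a budget of 10 in all, crops included, one or two more only if the job needs it, and the job is handed in when it is done.

```bash
mkdir -p pics; ls
cat > h.py <<'E'
import numpy as np, cv2
from rig import sensors, capture, ctrl, cut_out, place_of
def world(pic, mask):
    r,c=np.nonzero(mask & (pic["z_map"]>0)); z=pic["z_map"][r,c]
    K=pic["camera_matrix"]
    P=np.stack([(c-K[0,2])*z/K[0,0],(r-K[1,2])*z/K[1,1],z],1)
    return (P-pic["t"])@pic["R"]
E
python3 - <<'E'
from h import *
ims=[]
for n in("top","side"):
    p=capture(n); im=p["color"].copy()
    for q in("blue","red","green","yellow","rack"):
        for d in cut_out(p,q)[:3]:
            if d["p"]<.2: continue
            W=world(p,d["region"]); 
            zt=np.percentile(W[:,2],97); T=W[W[:,2]>zt-6]
            (cx,cy),(a,b),ang=cv2.minAreaRect(T[:,:2].astype(np.float32))
            print(n,q,round(d["p"],2),np.round(d["box"]),"ztop",zt.round(),"rect",round(cx),round(cy),round(a),round(b),round(ang,1))
    for d in place_of(p,"bed_corner")[:2]: print(n,"corner",d["p"],d["centre"])
    ims.append(im)
    cv2.imwrite(f"pics/{n}0.png",cv2.resize(im,(800,600)))
print(sensors.sense())
E
```

```text
pics
top blue 0.75 [374. 145. 413. 197.] ztop 53.0 rect 594 -297 90 57 8.1
top red 0.77 [236. 202. 279. 251.] ztop 54.0 rect 489 -17 89 55 31.9
top red 0.76 [305. 222. 337. 270.] ztop 53.0 rect 454 -148 56 89 88.5
top red 0.45 [ 62. 149. 169. 268.] ztop 143.0 rect 447 244 14 160 8.8Traceback (most recent call last):
  File "<stdin>", line 6, in <module>
ValueError: it knows: bed_corner, blue, blue_mid, green_mid, rack, red, red_mid, yellow_mid
```

Run:
```python
from h import *
for n in("top","side"):
    p=capture(n); im=p["color"].copy()
    for q in("blue","red","green_mid","yellow_mid","rack"):
        for d in cut_out(p,q)[:3]:
            if d["p"]<.3: continue
            W=world(p,d["region"]); 
            zt=np.percentile(W[:,2],97); T=W[W[:,2]>zt-6]
            (cx,cy),(a,b),ang=cv2.minAreaRect(T[:,:2].astype(np.float32))
            print(n,q,round(d["p"],2),np.round(d["box"]),"ztop",zt.round(),"rect",round(cx),round(cy),round(a),round(b),round(ang,1))
            if q=="rack" and d["p"]>.5:
                np.save(f"rack_{n}.npy",W)
    for d in place_of(p,"bed_corner")[:2]:
        r,c=d["centre"]; m=np.zeros((384,512),bool); m[int(r)-1:int(r)+2,int(c)-1:int(c)+2]=1
        print(n,"corner",d["p"],d["centre"],np.median(world(p,m),0))
    cv2.imwrite(f"pics/{n}0.png",cv2.resize(im,(800,600)))
s=sensors.sense(); print(s["eef_pos"],s["ee_rot"],s["time_s"])
```

```text
top blue 0.84 [375. 147. 415. 198.] ztop 54.0 rect 593 -296 90 57 7.5
top red 0.65 [306. 218. 337. 268.] ztop 54.0 rect 454 -148 56 89 88.2
top red 0.6 [232. 201. 280. 252.] ztop 54.0 rect 489 -18 90 56 31.8
top green_mid 0.8 [370. 200. 419. 256.] ztop 53.0 rect 478 -291 56 90 70.7
top yellow_mid 0.91 [281. 141. 309. 189.] ztop 54.0 rect 610 -93 55 89 89.5
top corner 0.8 [228.2, 119.5] [487.14949172 250.38920294  46.37343389]
side blue 0.82 [262. 118. 304. 155.] ztop 53.0 rect 591 -299 89 60 8.0
side red 0.69 [295. 170. 346. 213.] ztop 53.0 rect 452 -149 58 90 86.4
side green_mid 0.62 [304. 128. 349. 168.] ztop 53.0 rect 475 -291 59 90 70.9
side yellow_mid 0.57 [215. 163. 264. 206.] ztop 53.0 rect 607 -92 58 91 88.8
side yellow_mid 0.3 [306. 127. 350. 169.] ztop 53.0 rect 476 -291 59 92 70.9
side rack 0.79 [ 97. 270. 273. 384.] ztop 144.0 rect 444 243 13 158 8.9
side corner 0.82 [352.1, 213.0] [478.95999798 253.38987149  49.54718108]
[ 192.20048039 -488.54813895  224.30258562] [-1.09890741e-05  9.82488164e-01  1.86325004e-01 -6.96342489e-06] 0.85
```

View pics/top0.png

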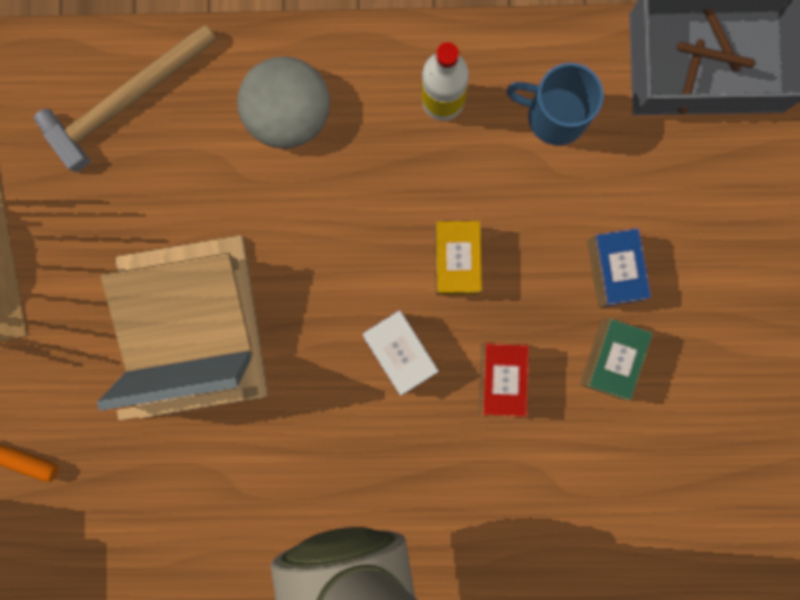

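View pics/side0.png

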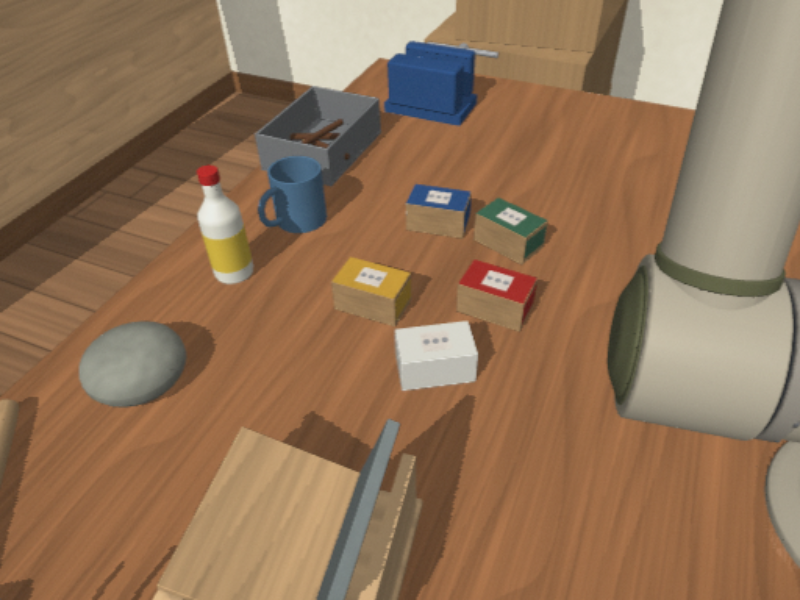

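The networks give two candidates for "red". One is the red-lidded box at about (505,380) in the top picture (800 px scale), world (454,-148). The other is the white box at about (400,352), world (489,-18). The red-lidded one fits, and the white one is the excluded look-alike. Next I confirm this in a crop and fit the rack planes.

Run:
```python
from h import *
p=capture("top"); cv2.imwrite("pics/crop_red.png",cv2.resize(p["color"][185:285,220:430],None,fx=3.5,fy=3.5))
ds=cut_out(p,"rack"); print([(round(d["p"],2),d["box"]) for d in ds[:2]])
def ransac(W,nz,tol=2.0):
    rng=np.random.default_rng(0); best=None
    for _ in range(1500):
        a,b,c=W[rng.choice(len(W),3,replace=False)]; n=np.cross(b-a,c-a); l=np.linalg.norm(n)
        if l<200: continue
        n=n/l*np.sign(n[2])
        if abs(n[2]-nz)>.06: continue
        m=abs((W-a)@n)<tol
        if best is None or m.sum()>best.sum(): best=m
    Q=W[best]; c=Q.mean(0); n=np.linalg.svd(Q-c,full_matrices=False)[2][2]; return n*np.sign(n[2]),c,Q
def go(W,name):
    n1,c1,Q1=ransac(W,np.cos(np.radians(18)))
    n2,c2,Q2=ransac(W,np.sin(np.radians(18)),1.5)
    th1=np.degrees(np.arctan2(-n1[1],-n1[0])); th2=np.degrees(np.arctan2(n2[1],n2[0]))
    d=np.cross(n1,n2); d/=np.linalg.norm(d); d*=np.sign(d[1])
    X0=np.linalg.lstsq(np.array([n1,n2,d]),np.array([n1@c1,n2@c2,d@c1]),rcond=None)[0]
    t1=(Q1-X0)@d; t2=(Q2-X0)@d
    print(name,len(Q1),len(Q2),"tilt",np.degrees(np.arccos(n1[2])).round(1),np.degrees(np.arcsin(n2[2])).round(1),"head",th1.round(1),th2.round(1),np.degrees(np.arctan2(-d[0],d[1])).round(1))
    for t in(t1,t2):
        lo,hi=np.percentile(t,[.5,99.5]); print("  span",(hi-lo).round(),"corner mid",(X0+d*(lo+hi)/2).round(1))
W=world(p,ds[0]["region"]) if ds and ds[0]["p"]>.3 else None
if W is None:
    m=np.zeros((384,512),bool); m[148:270,60:172]=1; W=world(p,m); W=W[W[:,2]>20]
go(W,"top"); go(np.load("rack_side.npy"),"side")
```

```text
[(0.82, [63.6, 151.1, 166.9, 266.8])]
top 3922 1515 tilt 17.8 18.2 head 9.1 8.9 8.9
  span 157.0 corner mid [482.6 248.9  45. ]
  span 157.0 corner mid [482.7 248.3  45. ]
side 8874 697 tilt 18.0 19.7 head 8.7 -170.4 9.7
  span 156.0 corner mid [396.3 233.2  17.9]
  span 151.0 corner mid [396.4 233.1  17.9]
```

View pics/crop_red.png

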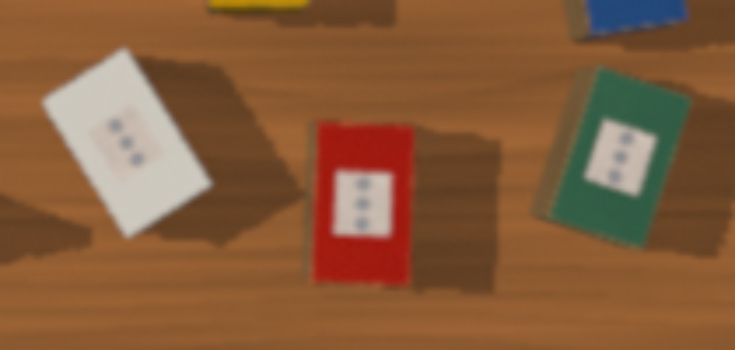

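The crop confirms it: the red lid is at (362,200) and the white look-alike at (125,143), apart from each other, with free sides for the fingers. Top-camera fit gives the corner at (482.6, 248.6, 45), heading 9.0°. Going to blue, gripping 10 mm toward its up-bed end so the body clears the stop.

```bash
python3 -m jog '[[[35,16,0],[0,0,-2],0],[[75,35,0],[0,0,-5],0],[[112,53,0],[0,0,-8],0],[[150,70,0],[0,0,-11],0],[[190,89,0],[0,0,-14],0],[[228,107,0],[0,0,-14],0],[[265,125,0],[0,0,-14],0],[[300,141,0],[0,0,-14],0]]' 40
python3 -m jog '[[[35,16,0],[0,0,0],0],[[70,33,-10],[0,0,0],0],[[100,47,-30],[0,0,0],0],[[110,51.5,-60],[0,0,0],0],[[110,51.5,-85],[0,0,0],0],[[110,51.5,-110],[0,0,0],0],[[110,51.5,-120],[0,0,0],0],[[110,51.5,-120],[0,0,0],0]]'
python3 - <<'E'
from h import *
p=capture("side"); cv2.imwrite("pics/a.png",p["color"][60:260,180:460])
s=sensors.sense(); print(s["eef_pos"],s["force"],s["ee_rot"],s["grip_width"])
E
```

```text
time_s: 1.62
eef_pos: [492.7, -346.7, 224.4]
ee_rot: [0.0, 0.998, 0.065, 0.0]
force: [-0.1, -0.3, 0.1]
grip_width: 1.001
time_s: 2.28
eef_pos: [600.0, -296.0, 101.7]
ee_rot: [-0.002, 0.998, 0.065, -0.002]
force: [0.4, -0.1, -0.6]
grip_width: 0.999
[ 600.76766763 -296.66986948  104.13802443] [ 0.00405484 -0.205532    1.29273545] [-3.62036522e-04  9.97879798e-01  6.50814632e-02 -4.25398920e-04] 1.002775433656214
```

View pics/a.png

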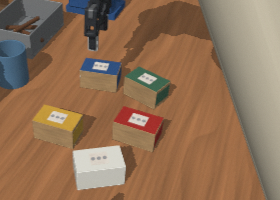

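The fingers show above blue at (95,40) in the crop, with nothing else near them. Next I descend and close.

```bash
python3 -m jog '[[[1,0.5,-20],[0,0,0],0],[[1,0.5,-40],[0,0,0],0],[[1,0.5,-60],[0,0,0],0],[[1,0.5,-70],[0,0,0],0],[[1,0.5,-73],[0,0,0],0],[[1,0.5,-73],[0,0,0],0.5],[[1,0.5,-73],[0,0,0],1],[[1,0.5,-73],[0,0,0],1]]' 40
python3 -m jog '[[[0,0,0],[0,0,0],1],[[0,0,0],[0,0,0],1],[[0,0,0],[0,0,0],1],[[0,0,0],[0,0,0],1],[[0,0,10],[0,0,0],1],[[0,0,30],[0,0,0],1],[[0,0,60],[0,0,0],1],[[0,0,95],[0,0,0],1]]'
```

```text
time_s: 3.0
eef_pos: [602.8, -297.0, 33.5]
ee_rot: [0.001, 0.998, 0.065, 0.001]
force: [-0.3, -0.6, 0.9]
grip_width: 0.636
time_s: 3.67
eef_pos: [600.9, -295.3, 126.0]
ee_rot: [-0.002, 0.998, 0.065, -0.002]
force: [0.4, -0.1, -4.7]
grip_width: 0.638
```

Blue is held: opening 0.64 and about 4.7 N of weight. Carrying it over to the rack, tilting 18° on the way.

```bash
python3 -m jog '[[[0,10,40],[0,0,0],1],[[-3,35,70],[0,0,0.5],1],[[-8,70,90],[0,0,1],1],[[-13,108,94],[0,0,1.5],1],[[-19,148,94],[0,0,1.5],1],[[-24,188,94],[0,0,1.5],1],[[-29,228,94],[0,0,1.5],1],[[-34,268,94],[0,0,1.5],1]]'
python3 -m jog '[[[-5,40,0],[0.4,-2.5,0],1],[[-10,80,0],[0.8,-5,0],1],[[-15,120,0],[1.2,-8,0],1],[[-20,160,0],[1.7,-11,0],1],[[-25,200,0],[2.2,-14,0],1],[[-30,238,0],[2.8,-17.8,0],1],[[-34,268,0],[2.8,-17.8,0],1],[[-37,284,0],[2.8,-17.8,0],1]]'
python3 -m jog '[[[0,0,-10],[0,0,0],1],[[0,0,-30],[0,0,0],1],[[0,0,-50],[0,0,0],1],[[0,0,-65],[0,0,0],1],[[0,0,-70],[0,0,0],1],[[0,0,-70],[0,0,0],1],[[0,0,-70],[0,0,0],1],[[0,0,-70],[0,0,0],1]]'
cat > rack.py <<'E'
from h import *
from scipy.spatial.transform import Rotation as R
C=np.array([482.6,248.6,45]); A=(R.from_euler("z",9,degrees=True)*R.from_euler("y",-18,degrees=True)).as_matrix()
def tcp():
    s=sensors.sense(); print("t",s["time_s"],"tcp",s["eef_pos"].round(1) if hasattr(s["eef_pos"],"round") else s["eef_pos"])
    print("tcp in rack",((np.array(s["eef_pos"])-C)@A).round(1),"F rack",(np.array(s["force"])@A).round(1))
    q=s["ee_rot"]; T=R.from_quat([q[1],q[2],q[3],q[0]]).as_matrix()
    print("tool axes in rack\n",(A.T@T).round(3))
def lid(n,lo,hi,w=None):
    "points by colour, in rack frame"
    p=capture(n); hsv=cv2.cvtColor(p["color"],cv2.COLOR_BGR2HSV).astype(int)
    m=((hsv[...,0]>=lo)&(hsv[...,0]<=hi)&(hsv[...,1]>130)&(hsv[...,2]>50))
    W=(world(p,m)-C)@A; W=W[(abs(W[:,1])<90)&(W[:,0]>-20)&(W[:,0]<170)&(W[:,2]>10)&(W[:,2]<220)]
    if len(W)<20: print(n,"few",len(W)); return p,W
    print(n,len(W),"x",np.percentile(W[:,0],[1,99]).round(1),"y",np.percentile(W[:,1],[1,99]).round(1),"z",np.percentile(W[:,2],[1,50,99]).round(1)); return p,W
E
python3 - <<'E'
from rack import *
tcp(); p,_=lid("side",105,125); cv2.imwrite("pics/b.png",cv2.resize(p["color"][180:384,50:350],None,fx=2,fy=2)); lid("top",105,125)
E
```

```text
time_s: 4.33
eef_pos: [566.9, -26.1, 220.7]
ee_rot: [-0.0, 0.997, 0.078, -0.0]
force: [1.1, 0.4, -4.0]
grip_width: 0.638
time_s: 5.0
eef_pos: [528.8, 259.0, 220.5]
ee_rot: [-0.013, 0.985, 0.079, 0.156]
force: [1.5, -0.4, -5.2]
grip_width: 0.637
time_s: 5.67
eef_pos: [531.5, 255.8, 151.6]
ee_rot: [-0.012, 0.985, 0.077, 0.157]
force: [-0.0, 0.7, -3.6]
grip_width: 0.638
t 5.6667 tcp [531.5 255.8 151.6]
tcp in rack [80.  -0.6 86.1] F rack [-1.   0.7 -3.4]
tool axes in rack
 [[ 1.    -0.001  0.002]
 [-0.001 -1.    -0.   ]
 [ 0.002  0.    -1.   ]]
side 1268 x [ 27.2 112.6] y [-26.2  25.5] z [102.1 104.  106. ]
top 625 x [ 29.3 116.6] y [-27.1  24.4] z [ 77.1 102.6 114.5]
```

View pics/b.png

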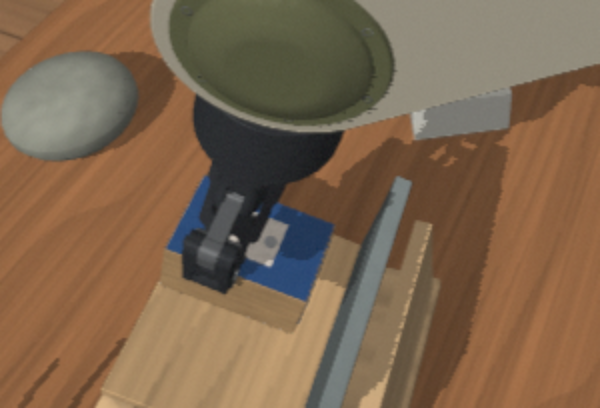

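Blue is held level with the bed, about 53 mm above it (lid z 103–104, x 27–116, y -27..25 in rack axes). I lower it along the bed normal in stages.

```bash
python3 -m jog '[[[3,1.3,-9.5],[0,0,0],1],[[6.1,1.8,-19],[0,0,0],1],[[9.2,2.3,-28.5],[0,0,0],1],[[12.2,2.7,-38],[0,0,0],1],[[13.4,2.9,-41.9],[0,0,0],1],[[14.3,3.1,-44.7],[0,0,0],1],[[14.6,3.1,-45.7],[0,0,0],1],[[14.6,3.1,-45.7],[0,0,0],1]]'
python3 -c "
from rack import *
tcp(); lid('side',105,125); lid('top',105,125)"
```

```text
time_s: 6.43
eef_pos: [545.6, 259.0, 104.5]
ee_rot: [-0.012, 0.985, 0.077, 0.156]
force: [-0.1, 0.3, -4.5]
grip_width: 0.636
t 6.4333 tcp [545.6 259.  104.5]
tcp in rack [79.1  0.4 36.9] F rack [-1.5  0.3 -4.2]
tool axes in rack
 [[ 1. -0.  0.]
 [-0. -1. -0.]
 [ 0.  0. -1.]]
side 1145 x [ 26.5 111.8] y [-25.2  26.4] z [52.8 54.8 57. ]
top 529 x [ 29.6 115.6] y [-25.5  24.7] z [28.3 53.7 78.9]
```

```bash
python3 -m jog '[[[-4.7,-0.7,-1.5],[0,0,0],1],[[-9.4,-1.5,-3.1],[0,0,0],1],[[-14.1,-2.2,-4.6],[0,0,0],1],[[-17.8,-2.8,-5.9],[0,0,0],1],[[-19.7,-3.1,-6.5],[0,0,0],1],[[-20.7,-3.3,-6.8],[0,0,0],1],[[-21.6,-3.4,-7.1],[0,0,0],1],[[-21.6,-3.4,-7.1],[0,0,0],1]]'
python3 -m jog '[[[-0.5,-0.1,-0.2],[0,0,0],1],[[-0.9,-0.1,-0.3],[0,0,0],1],[[-1.4,-0.2,-0.5],[0,0,0],1],[[-1.9,-0.3,-0.6],[0,0,0],1],[[-1.9,-0.3,-0.6],[0,0,0],1],[[-1.9,-0.3,-0.6],[0,0,0],1],[[-1.9,-0.3,-0.6],[0,0,0],1],[[-1.9,-0.3,-0.6],[0,0,0],1]]'
python3 -c "
from rack import *
tcp(); lid('side',105,125); lid('top',105,125)"
```

```text
time_s: 7.2
eef_pos: [523.9, 255.6, 97.6]
ee_rot: [-0.012, 0.985, 0.077, 0.156]
force: [0.9, 0.5, -5.1]
grip_width: 0.633
time_s: 7.87
eef_pos: [522.2, 255.3, 97.0]
ee_rot: [-0.012, 0.985, 0.077, 0.156]
force: [1.4, 0.1, -4.4]
grip_width: 0.64
t 7.8667 tcp [522.2 255.3  97. ]
tcp in rack [54.2  0.4 37. ] F rack [-0.1 -0.1 -4.6]
tool axes in rack
 [[ 1.    -0.     0.001]
 [-0.    -1.    -0.   ]
 [ 0.001  0.    -1.   ]]
side 1251 x [ 1.4 86.9] y [-25.1  26.4] z [52.7 54.9 57.1]
top 532 x [ 2.9 90.9] y [-24.7  25.5] z [26.8 53.2 56.9]
```

```bash
python3 -m jog '[[[0.3,0,-0.9],[0,0,0],1],[[0.6,0.1,-1.9],[0,0,0],1],[[0.8,0.1,-2.5],[0,0,0],1],[[0.8,0.1,-2.5],[0,0,0],1],[[0.3,0,-2.7],[0,0,0],1],[[-0.1,-0.1,-2.8],[0,0,0],1],[[-0.1,-0.1,-2.8],[0,0,0],1],[[-0.1,-0.1,-2.8],[0,0,0],1]]'; python3 -c "
from rack import *
tcp()"
python3 -m jog '[[[-0.2,0,-0.1],[0,0,0],1],[[-0.5,-0.1,-0.2],[0,0,0],1],[[-0.7,-0.1,-0.2],[0,0,0],1],[[-0.9,-0.1,-0.3],[0,0,0],1],[[-0.9,-0.1,-0.3],[0,0,0],1],[[-0.9,-0.1,-0.3],[0,0,0],1],[[-0.9,-0.1,-0.3],[0,0,0],1],[[-0.9,-0.1,-0.3],[0,0,0],1]]'; python3 -c "
from rack import *
tcp()"
```

```text
time_s: 8.63
eef_pos: [522.8, 255.3, 94.7]
ee_rot: [-0.012, 0.984, 0.077, 0.157]
force: [5.1, 0.7, -4.0]
grip_width: 0.64
t 8.6333 tcp [522.8 255.3  94.7]
tcp in rack [54.1  0.4 34.7] F rack [ 3.7 -0.1 -5.4]
tool axes in rack
 [[ 1.    -0.001  0.003]
 [-0.001 -1.    -0.   ]
 [ 0.003  0.    -1.   ]]
time_s: 9.3
eef_pos: [522.7, 255.3, 95.0]
ee_rot: [-0.013, 0.984, 0.077, 0.158]
force: [8.2, 1.0, -3.8]
grip_width: 0.633
t 9.3 tcp [522.7 255.3  95. ]
tcp in rack [54.1  0.3 35. ] F rack [ 6.7 -0.3 -6.1]
tool axes in rack
 [[ 1.    -0.001  0.005]
 [-0.001 -1.     0.   ]
 [ 0.005 -0.    -1.   ]]
```

Blue touches the stop (6.7 N along +x). I ease back slightly and lower to the bed.

```bash
python3 -m jog '[[[0.8,0.1,0.3],[0,0,0],1],[[1,0.1,-0.5],[0,0,0],1],[[1.3,0.2,-1.2],[0,0,0],1],[[1.3,0.2,-1.2],[0,0,0],1],[[1.3,0.2,-1.2],[0,0,0],1],[[1.3,0.2,-1.2],[0,0,0],1],[[1.3,0.2,-1.2],[0,0,0],1],[[1.3,0.2,-1.2],[0,0,0],1]]'; python3 -c "
from rack import *
tcp()"
python3 -m jog '[[[0.2,0,-0.5],[0,0,0],1],[[0.3,0,-1],[0,0,0],1],[[0.3,0,-1],[0,0,0],1],[[0.3,0,-1],[0,0,0],1],[[0.3,0,-1],[0,0,0],1],[[0.3,0,-1],[0,0,0],1],[[0.3,0,-1],[0,0,0],1],[[0.3,0,-1],[0,0,0],1]]'; python3 -c "
from rack import *
tcp();lid('side',105,125)"
```

```text
time_s: 9.97
eef_pos: [523.2, 255.4, 93.9]
ee_rot: [-0.012, 0.984, 0.077, 0.158]
force: [1.6, -0.4, 4.5]
grip_width: 0.637
t 9.9667 tcp [523.2 255.4  93.9]
tcp in rack [54.2  0.4 33.8] F rack [ 2.8 -0.7  3.8]
tool axes in rack
 [[ 1.    -0.     0.003]
 [-0.    -1.    -0.   ]
 [ 0.003  0.    -1.   ]]
time_s: 10.63
eef_pos: [523.2, 255.5, 93.7]
ee_rot: [-0.012, 0.984, 0.077, 0.158]
force: [-7.1, -3.4, 16.4]
grip_width: 0.636
t 10.6333 tcp [523.2 255.5  93.7]
tcp in rack [54.2  0.4 33.6] F rack [-2.2 -2.3 17.9]
tool axes in rack
 [[ 1.    -0.     0.003]
 [-0.    -1.    -0.   ]
 [ 0.003  0.    -1.   ]]
side 1227 x [ 1.6 86.8] y [-24.8  26.6] z [49.6 51.7 54. ]
```

It is firmly on the bed (18 N). I release and back off along the bed normal, then check.

```bash
python3 -m jog '[[[-0.3,0,0.9],[0,0,0],1],[[-0.3,0,0.9],[0,0,0],0.1],[[-0.3,0,0.9],[0,0,0],0.1],[[-0.3,0,0.9],[0,0,0],0.1],[[-0.3,0,0.9],[0,0,0],0.1],[[-1.5,-0.2,4.8],[0,0,0],0.1],[[-4.6,-0.7,14.3],[0,0,0],0.1],[[-9.2,-1.5,28.5],[0,0,0],0.1]]'
python3 -m jog '[[[-9.2,-1.5,28.5],[0,0,0],0],[[-18.3,-2.9,57],[0,0,0],0],[[-27.5,-4.3,85.6],[0,0,0],0],[[-32,-5,100],[0,0,0],0],[[-32,-30,105],[0,0,0],0],[[-32,-65,105],[0,0,0],0],[[-32,-105,105],[0,0,0],0],[[-32,-145,105],[0,0,0],0]]'
python3 - <<'E'
from rack import *
tcp(); p,_=lid("side",105,125); a=cv2.resize(p["color"][200:384,70:300],None,fx=1.7,fy=1.7)
p,_=lid("top",105,125); b=cv2.resize(p["color"][140:280,50:190],None,fx=2.2,fy=2.2)[:a.shape[0]]
b=cv2.copyMakeBorder(b,0,a.shape[0]-b.shape[0],0,0,cv2.BORDER_CONSTANT); cv2.imwrite("pics/c.png",np.hstack([a,b]))
for d in cut_out(p,"red")[:2]:
    W=world(p,d["region"]); T=W[W[:,2]>46]
    print(d["p"].__round__(2),d["box"],cv2.minAreaRect(T[:,:2].astype(np.float32)))
E
```

```text
time_s: 11.35
eef_pos: [512.8, 253.6, 120.0]
ee_rot: [-0.012, 0.985, 0.077, 0.155]
force: [0.2, -0.1, 0.0]
grip_width: 0.897
time_s: 12.02
eef_pos: [480.8, 107.8, 226.1]
ee_rot: [-0.012, 0.984, 0.078, 0.157]
force: [0.4, 0.5, 0.1]
grip_width: 1.002
t 12.0167 tcp [480.8 107.8 226.1]
tcp in rack [  33.3 -138.8  179.6] F rack [ 0.5  0.5 -0.1]
tool axes in rack
 [[ 1.     0.001  0.002]
 [ 0.001 -1.    -0.   ]
 [ 0.002  0.    -1.   ]]
side 1886 x [ 1.9 86.7] y [-25.4  26.3] z [49.4 51.7 53.9]
top 857 x [ 3.1 90.9] y [-25.1  24.9] z [25.6 50.1 53.8]
0.74 [306.5, 221.3, 338.0, 270.8] ((453.69927978515625, -148.23556518554688), (56.476478576660156, 89.33856964111328), 88.53053283691406)
0.57 [233.8, 200.3, 279.9, 255.4] ((488.9633483886719, -17.827064514160156), (89.94391632080078, 55.77483367919922), 31.661056518554688)
```

View pics/c.png

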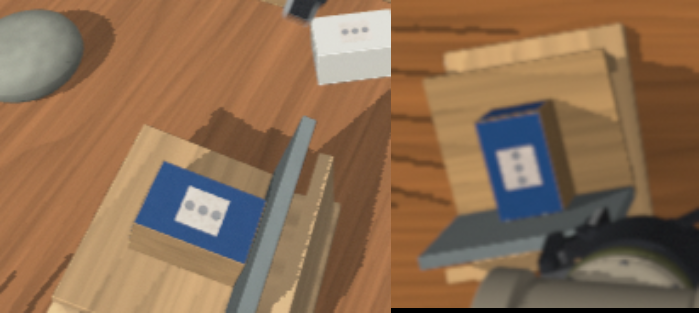

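Blue lies flat: lid at x 2–91, y ±25 and z about 50–52 in rack axes. In the side crop its end meets the grey stop at about (255,225). Next, red.

```bash
python3 -m jog '[[[0,-12,0],[-0.8,5,0],0],[[-2,-40,0],[-1.7,11,0],0],[[-5,-78,0],[-2.8,17.8,0],0],[[-9,-116,0],[-2.8,17.8,0],0],[[-13,-154,0],[-2.8,17.8,0],0],[[-17,-192,0],[-2.8,17.8,0],0],[[-20,-230,0],[-2.8,17.8,0],0],[[-22,-256,0],[-2.8,17.8,0],0]]'
python3 -m jog '[[[0,0,-5],[0,0,-4],0],[[0,0,-25],[0,0,-8],0],[[0,0,-55],[0,0,-10.6],0],[[0,0,-90],[0,0,-10.6],0],[[0,0,-115],[0,0,-10.6],0],[[0,0,-122],[0,0,-10.6],0],[[0,0,-122],[0,0,-10.6],0],[[0,0,-122],[0,0,-10.6],0]]'
python3 - <<'E'
from h import *
s=sensors.sense(); print(s["eef_pos"],s["ee_rot"])
p=capture("side"); cv2.imwrite("pics/d.png",cv2.resize(p["color"][90:240,240:420],None,fx=3,fy=3))
E
```

```text
time_s: 12.83
eef_pos: [459.3, -148.8, 225.6]
ee_rot: [0.0, 0.997, 0.078, 0.0]
force: [0.9, 0.4, 0.1]
grip_width: 0.998
time_s: 13.5
eef_pos: [460.3, -147.0, 104.4]
ee_rot: [0.0, 1.0, -0.014, 0.001]
force: [-0.8, 0.1, 0.1]
grip_width: 0.996
[ 460.3201225  -146.99121145  104.41791983] [ 4.30845075e-04  9.99906170e-01 -1.36743898e-02  6.90844277e-04]
```

View pics/d.png

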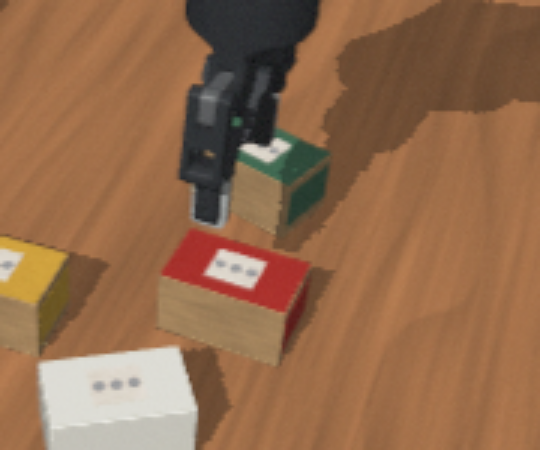

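The fingers hang over red (lid at (235,268)), clear of green and white. I descend, close and lift.

```bash
python3 -m jog '[[[0,0,-20],[0,0,0],0],[[0,0,-40],[0,0,0],0],[[0,0,-60],[0,0,0],0],[[0,0,-70],[0,0,0],0],[[0,0,-73],[0,0,0],0],[[0,0,-73],[0,0,0],0.5],[[0,0,-73],[0,0,0],1],[[0,0,-73],[0,0,0],1]]' 40
python3 -m jog '[[[0,0,0],[0,0,0],1],[[0,0,0],[0,0,0],1],[[0,0,0],[0,0,0],1],[[0,0,0],[0,0,0],1],[[0,0,10],[0,0,0],1],[[0,0,40],[0,0,0],1],[[0,0,80],[0,0,0],1],[[0,0,120],[0,0,0],1]]'
python3 -c "
from rack import *
tcp()"
```

```text
time_s: 14.22
eef_pos: [460.5, -148.0, 31.8]
ee_rot: [0.001, 1.0, -0.014, 0.001]
force: [-2.8, 0.0, 6.7]
grip_width: 0.639
time_s: 14.88
eef_pos: [458.7, -146.7, 152.2]
ee_rot: [-0.0, 1.0, -0.014, -0.001]
force: [0.4, -1.2, -4.1]
grip_width: 0.64
t 14.8833 tcp [ 458.7 -146.7  152.2]
tcp in rack [ -48.1 -386.7  128.3] F rack [-1.  -1.2 -3.9]
tool axes in rack
 [[ 0.934 -0.176 -0.31 ]
 [-0.184 -0.983  0.001]
 [-0.305  0.056 -0.951]]
```

```bash
python3 -m jog '[[[0,5,35],[0,0,2],1],[[3,20,70],[0,0,5],1],[[8,45,100],[0,0,8],1],[[13,78,108],[0,0,10.6],1],[[18,110,108],[0,0,10.6],1],[[22,142,108],[0,0,10.6],1],[[26,172,108],[0,0,10.6],1],[[30,200,108],[0,0,10.6],1]]'
python3 -m jog '[[[5,28,0],[0.4,-2.5,0],1],[[10,58,0],[0.8,-5,0],1],[[15,90,0],[1.2,-8,0],1],[[20,122,0],[1.7,-11,0],1],[[24,152,0],[2.2,-14,0],1],[[27,178,0],[2.8,-17.8,0],1],[[30,195,0],[2.8,-17.8,0],1],[[31,202,0],[2.8,-17.8,0],1]]'
python3 -m jog '[[[0,0,-10],[0,0,0],1],[[0,0,-30],[0,0,0],1],[[0,0,-50],[0,0,0],1],[[0,0,-68],[0,0,0],1],[[0,0,-75],[0,0,0],1],[[0,0,-75],[0,0,0],1],[[0,0,-75],[0,0,0],1],[[0,0,-75],[0,0,0],1]]'
cat >> rack.py <<'E'
def redlid(n):
    p=capture(n); b=cv2.cvtColor(p["color"],cv2.COLOR_BGR2HSV).astype(int)
    m=((b[...,0]<6)|(b[...,0]>174))&(b[...,1]>160)&(b[...,2]>60)
    W=(world(p,m)-C)@A; W=W[(abs(W[:,1])<90)&(W[:,0]>-20)&(W[:,0]<170)&(W[:,2]>60)&(W[:,2]<220)]
    print(n,len(W),"x",np.percentile(W[:,0],[1,99]).round(1),"y",np.percentile(W[:,1],[1,99]).round(1),"z",np.percentile(W[:,2],[1,50,99]).round(1)); return p
E
python3 -c "
from rack import *
tcp(); redlid('side'); redlid('top')"
```

```text
time_s: 15.55
eef_pos: [488.8, 54.7, 259.1]
ee_rot: [-0.0, 0.997, 0.078, 0.0]
force: [0.8, -0.6, -3.2]
grip_width: 0.64
time_s: 16.22
eef_pos: [519.2, 256.8, 258.7]
ee_rot: [-0.013, 0.985, 0.078, 0.156]
force: [-0.2, 0.1, -3.8]
grip_width: 0.641
time_s: 16.88
eef_pos: [521.1, 254.5, 184.4]
ee_rot: [-0.012, 0.984, 0.077, 0.157]
force: [0.1, 0.4, -3.1]
grip_width: 0.636
t 16.8833 tcp [521.1 254.5 184.4]
tcp in rack [ 80.1  -0.2 120.6] F rack [-0.8  0.4 -3. ]
tool axes in rack
 [[ 1.    -0.001  0.002]
 [-0.001 -1.    -0.   ]
 [ 0.002  0.    -1.   ]]
side 1507 x [ 29.  115.9] y [-26.1  26.6] z [138.3 140.2 142.1]
top 742 x [ 31.  119.4] y [-26.3  25. ] z [108.3 138.7 142. ]
```

```bash
python3 -m jog '[[[3.1,0.5,-9.5],[0,0,0],1],[[6.1,1.2,-19],[0,0,0],1],[[9.2,1.7,-28.5],[0,0,0],1],[[10.4,1.9,-32.3],[0,0,0],1],[[5.7,1.2,-33.9],[0,0,0],1],[[0,0.3,-35.7],[0,0,0],1],[[-6.5,-0.7,-37.9],[0,0,0],1],[[-11.2,-1.5,-39.4],[0,0,0],1]]'
python3 -m jog '[[[-0.5,-0.1,-0.2],[0,0,0],1],[[-0.9,-0.1,-0.3],[0,0,0],1],[[-1.4,-0.2,-0.5],[0,0,0],1],[[-1.9,-0.3,-0.6],[0,0,0],1],[[-1.9,-0.3,-0.6],[0,0,0],1],[[-1.9,-0.3,-0.6],[0,0,0],1],[[-1.9,-0.3,-0.6],[0,0,0],1],[[-1.9,-0.3,-0.6],[0,0,0],1]]'
python3 -c "
from rack import *
tcp(); redlid('side'); redlid('top');lid('side',105,125)"
```

```text
time_s: 17.65
eef_pos: [508.2, 253.2, 143.7]
ee_rot: [-0.012, 0.985, 0.077, 0.156]
force: [0.6, -0.3, -3.8]
grip_width: 0.633
time_s: 18.32
eef_pos: [507.4, 253.0, 143.1]
ee_rot: [-0.012, 0.985, 0.077, 0.156]
force: [0.9, -0.3, -3.4]
grip_width: 0.641
t 18.3167 tcp [507.4 253.  143.1]
tcp in rack [54.3  0.4 85.5] F rack [-0.2 -0.5 -3.5]
tool axes in rack
 [[ 1. -0.  0.]
 [-0. -1. -0.]
 [ 0.  0. -1.]]
side 1524 x [ 3.6 89.9] y [-25.3  27.3] z [103.2 105.2 107.2]
top 670 x [ 5.  93.7] y [-26.1  25.7] z [ 71.4 103.4 107.5]
side few 0
```

```bash
python3 -m jog '[[[0.3,0,-0.9],[0,0,0],1],[[0.6,0.1,-1.9],[0,0,0],1],[[0.8,0.1,-2.4],[0,0,0],1],[[0.3,0,-2.5],[0,0,0],1],[[-0.2,0,-2.7],[0,0,0],1],[[-0.6,-0.1,-2.9],[0,0,0],1],[[-0.6,-0.1,-2.9],[0,0,0],1],[[-0.6,-0.1,-2.9],[0,0,0],1]]'; python3 -c "
from rack import *
tcp()"
python3 -m jog '[[[-0.2,0,-0.1],[0,0,0],1],[[-0.5,-0.1,-0.2],[0,0,0],1],[[-0.7,-0.1,-0.2],[0,0,0],1],[[-0.9,-0.1,-0.3],[0,0,0],1],[[-0.9,-0.1,-0.3],[0,0,0],1],[[-0.9,-0.1,-0.3],[0,0,0],1],[[-0.9,-0.1,-0.3],[0,0,0],1],[[-0.9,-0.1,-0.3],[0,0,0],1]]'; python3 -c "
from rack import *
tcp()"
```

```text
time_s: 19.13
eef_pos: [506.7, 252.9, 140.2]
ee_rot: [-0.012, 0.985, 0.077, 0.156]
force: [0.3, -0.5, -4.1]
grip_width: 0.635
t 19.1333 tcp [506.7 252.9 140.2]
tcp in rack [52.7  0.4 83. ] F rack [-1.  -0.6 -3.9]
tool axes in rack
 [[ 1. -0.  0.]
 [-0. -1. -0.]
 [ 0.  0. -1.]]
time_s: 19.8
eef_pos: [505.9, 252.8, 139.9]
ee_rot: [-0.012, 0.985, 0.077, 0.156]
force: [0.8, -0.7, -4.1]
grip_width: 0.634
t 19.8 tcp [505.9 252.8 139.9]
tcp in rack [51.8  0.5 83. ] F rack [-0.6 -0.8 -4.1]
tool axes in rack
 [[ 1. -0.  0.]
 [-0. -1. -0.]
 [ 0.  0. -1.]]
```

```bash
python3 -m jog '[[[-0.2,0,-0.1],[0,0,0],1],[[-0.5,-0.1,-0.2],[0,0,0],1],[[-0.7,-0.1,-0.2],[0,0,0],1],[[-0.9,-0.1,-0.3],[0,0,0],1],[[-0.9,-0.1,-0.3],[0,0,0],1],[[-0.9,-0.1,-0.3],[0,0,0],1],[[-0.9,-0.1,-0.3],[0,0,0],1],[[-0.9,-0.1,-0.3],[0,0,0],1]]'; python3 -c "
from rack import *
tcp();redlid('side')"
```

```text
time_s: 20.47
eef_pos: [505.5, 252.7, 140.0]
ee_rot: [-0.012, 0.985, 0.077, 0.157]
force: [4.2, 0.7, -2.4]
grip_width: 0.637
t 20.4667 tcp [505.5 252.7 140. ]
tcp in rack [51.5  0.5 83.2] F rack [ 3.3 -0.  -3.6]
tool axes in rack
 [[ 1.    -0.     0.002]
 [-0.    -1.    -0.   ]
 [ 0.002  0.    -1.   ]]
side 1529 x [ 0.8 87.4] y [-25.7  27.3] z [100.9 102.8 105. ]
```

Red touches the stop (+3.3 N). I ease off and lower it onto blue.

```bash
python3 -m jog '[[[0.4,0.1,0.1],[0,0,0],1],[[0.6,0.1,-0.5],[0,0,0],1],[[0.8,0.1,-1.1],[0,0,0],1],[[0.8,0.1,-1.1],[0,0,0],1],[[0.8,0.1,-1.1],[0,0,0],1],[[0.8,0.1,-1.1],[0,0,0],1],[[0.8,0.1,-1.1],[0,0,0],1],[[0.8,0.1,-1.1],[0,0,0],1]]'; python3 -c "
from rack import *
tcp()"
```

```text
time_s: 21.18
eef_pos: [505.9, 252.9, 139.0]
ee_rot: [-0.012, 0.985, 0.077, 0.157]
force: [1.4, 0.1, 5.5]
grip_width: 0.638
t 21.1833 tcp [505.9 252.9 139. ]
tcp in rack [51.6  0.6 82.1] F rack [ 3.  -0.1  4.8]
tool axes in rack
 [[ 1.    -0.     0.001]
 [-0.    -1.    -0.   ]
 [ 0.001  0.    -1.   ]]
```

Red sits on blue (z force up by 8 N) and still lightly presses the stop. I release, retreat and check.

```bash
python3 -m jog '[[[0,0,0],[0,0,0],0.1],[[0,0,0],[0,0,0],0.1],[[0,0,0],[0,0,0],0.1],[[0,0,0],[0,0,0],0.1],[[0,0,0],[0,0,0],0.1],[[-1.5,-0.2,4.8],[0,0,0],0.1],[[-4.6,-0.7,14.3],[0,0,0],0.1],[[-9.2,-1.5,28.5],[0,0,0],0.1]]'
python3 -m jog '[[[-9.2,-1.5,28.5],[0,0,0],0],[[-18.3,-2.9,57],[0,0,0],0],[[-25,-4,80],[0,0,0],0],[[-32,-25,85],[0,0,0],0],[[-50,-60,85],[0,0,0],0],[[-70,-95,85],[0,0,0],0],[[-90,-130,85],[0,0,0],0],[[-100,-160,85],[0,0,0],0]]'
python3 - <<'E'
from rack import *
tcp(); p=redlid("side"); lid("side",105,125); a=cv2.resize(p["color"][180:384,70:300],None,fx=1.7,fy=1.7)
p=redlid("top"); b=cv2.resize(p["color"][130:280,50:430],None,fx=1.0,fy=1.0)
b=cv2.copyMakeBorder(b,0,a.shape[0]-b.shape[0],0,0,cv2.BORDER_CONSTANT); cv2.imwrite("pics/e.png",np.hstack([a,b]))
for q in("green_mid","yellow_mid"):
  for d in cut_out(p,q)[:1]:
    W=world(p,d["region"]); T=W[W[:,2]>46]
    (x,y),s,g=cv2.minAreaRect(T[:,:2].astype(np.float32)); print(q,round(x),round(y),round(g,1))
E
```

```text
time_s: 21.85
eef_pos: [496.0, 251.1, 167.1]
ee_rot: [-0.012, 0.985, 0.077, 0.155]
force: [-0.0, -0.5, -0.1]
grip_width: 0.903
time_s: 22.52
eef_pos: [394.4, 90.4, 252.6]
ee_rot: [-0.012, 0.984, 0.078, 0.157]
force: [1.1, 0.1, 0.5]
grip_width: 0.996
t 22.5167 tcp [394.4  90.4 252.6]
tcp in rack [ -42.3 -142.4  232. ] F rack [ 1.2 -0.1  0.1]
tool axes in rack
 [[ 1.     0.001  0.001]
 [ 0.001 -1.    -0.   ]
 [ 0.001  0.    -1.   ]]
side 2240 x [ 1.  87.2] y [-25.8  27.3] z [ 99.8 101.7 103.7]
side few 0
top 1087 x [ 2.7 91.1] y [-25.6  26.4] z [ 71.5 100.1 103.4]
green_mid 478 -291 69.9
yellow_mid 502 272 8.1
```

View pics/e.png

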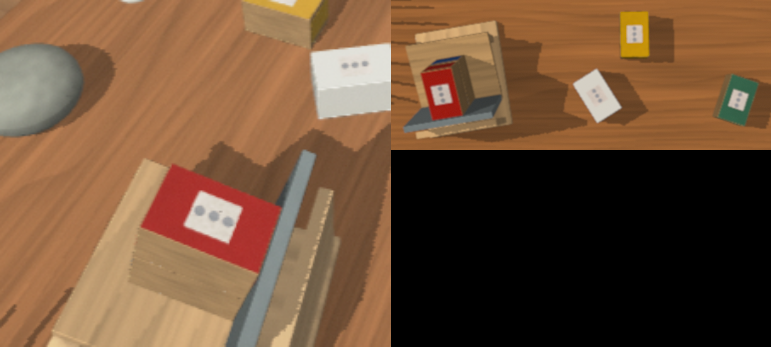

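Red lies on blue, both ends at the stop: the red lid's edge meets the stop at about (275,235) in the side crop. Green and yellow are untouched. The "yellow" reading of (502,272) was the network taking the stack for yellow; the picture shows yellow still at its place, (635,33).

```bash
python3 -c "
from rack import *
redlid('top'); print(ctrl.finish_job())"
```

```text
top 1095 x [ 2.6 90.9] y [-25.8  26.2] z [ 70.3 100.1 103.7]
the job is handed in; nothing more can be done
None
```

Both cartons are in the rack and the job is handed in at about 23 s of robot time. Blue lies flat on the bed against the stop, and red lies squarely on top of it, also against the stop. Both are released, with the gripper clear.

**How they were seated:** I pushed each carton gently against the stop until I felt contact (6.7 N for blue, 3.3 N for red). I then lowered each one until it rested, and let go.

**Last checks, in rack axes:**

| Lid | x (mm) | y (mm) | z (mm) |
|---|---|---|---|
| Blue, before red went on | 2–91 | ±25 | about 50–52 |
| Red, before and after handing over | 1–91 | ±26 | about 100–102 |

- **Stability:** red did not move between the last two pictures. I took no picture after the hand-in.
- **Blue under red:** I did not measure blue again once red covered it; in the side picture the carton sides line up.
- **Bystanders:** green's final reading matches its start. The network's final "yellow" reading (502, 272) was wrong because it had picked out the stack. The picture shows yellow still in its place, but I have no final measurement of it.
- **Camera disagreement:** the side and top cameras differ by about 2–4 mm along the bed, so I relied on the contact forces for the fit against the stop.

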